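# Prove the shaker's stop button, reset it and hold the run lever at half travel

## Robot

A 7-joint arm with a two-finger parallel gripper is mounted at the origin on the work surface. World frame = base frame: x ahead of the robot, y to its left, z up, the work surface at z = 0. Lengths are in m, angles in rad, forces in N, time in s.
With the tool pointing down it reaches from about 0.35 to 0.775 m from the base axis. Payload 3.1 kg.
Tool frame: the origin (TCP) lies on the centre line of the jaws, within the pads' length; the fingertips stand 19 mm ahead of it and the grasp point (between the pads) is the TCP; z points along the fingers, y is the direction in which the jaws open and shut (so a half turn about z gives the same grasp; the last joint's range is limited). The gripper opens to 85 mm and grips with 20 to 120 N. Pads are 22 mm wide; open, the fingers measure 114 mm over their backs; the gripper's body (76 mm by 85 mm) begins 54 mm behind the grasp point. The pads swing forward as they close: fully open they stand 13 mm farther back than shut.
Start: joints at [-1.272, 0.311, 0.014, 1.512, -0.004, 1.319, -0.027], TCP at [0.184, 0.518, 0.25] pointing down, gripper open.
Joint ranges: [-2.7, 2.7], [-0.3, 1.91], [-1.27, 1.3], [0.12, 2.57], [-1.44, 4.58], [0.2, 2.03], [-3.05, 3.05]. Speed limits (rad/s): [2.79, 2.79, 3.14, 3.14, 3.14, 3.14, 3.14].

## Interface

Orientations are given as a unit quaternion [w, x, y, z].
In Python, from plant import r gives the robot as it stands.
- The arm moves only by the tool jog_arm, never from a script. Its argument "series" is a list that holds one entry, the list of rows, each a list of 7 numbers: the shift along the tool's x, y, z in m, then the turn, a rotation vector about the tool's x, y, z in rad, then the gripper's target within -1 to 1 (shut at 1, half-way at 0, fully open at -1). A call has 1 to 20 rows; each row is the pose to reach, as a shift and turn from the pose commanded when the call began, along the tool's axes at that moment; what a row does not reach only later rows make up. A row lasts 1/10 s, in which the tool goes at most 50 mm and 8.59 degrees, less where a joint would pass 70% of its speed; a pose out of reach is approached as far as the arm can. A call with a gripper value outside its range is refused whole. The fingers move at their own pace and stop on an object; the grip force is fixed at half the most. Time passes only in rows, so rows that repeat a pose let the fingers close. It gives the time, the measured TCP pose, the force and the opening at its end, in the units of the state.
- r.read_state(): the state, without advancing time (a new reading comes with each control period).
- r.snapshot(name): name is "scene" or "top" or "wrist"; returns (picture, depth): 480x640x3 uint8, red, green, blue; 480x640 float32, m along the optical axis (not along the pixel's ray), 0 where there is no reading.
- r.camera_params(name): a dict with "fx", "fy", "cx", "cy" (pixels), "k1" (the pictures are not rectified: a ray, as slopes to the right and down, at radius r is drawn at 1 + k1 r^2 times it, then the intrinsics apply), "R" (3x3) and "t" (3): a world point X has camera coordinates R X + t. Camera axes: x right, y down, z forward; pixel columns grow to the right and rows downward; lengths in m; the calibration is good to about 2 mm. A picture is of the moment at which its call begins: read the wrist's pose just before it. camera_params takes no time and is no camera call; for the wrist camera it gives the pose at the moment of the call.
- r.hand_in(): hands the job in, once; it reports no verdict.
The state is a dict: "time": time; "joint_pos": joint angles; "qvel": joint speeds; "tau": joint torques, N m; "ee_pos": TCP position; "tcp_rot": TCP orientation; "wrist_force": force on the tool from outside, world axes, zero at the start; "wrist_torque": the same for the moment, N m; "finger_gap": opening from 0.0 (shut) to 1.0 (fully open).
Only numpy, scipy, OpenCV 4.12 (cv2) and the standard library are available. Lean on these libraries where they do the work, as an engineer would, in place of code of your own. Each camera call takes 0.05 s, during which the arm holds its last target.

## Task

Prove the stop and then jog the bench tube shaker: press the mushroom stop button fully down, let it spring back up, and twist its wing clockwise (seen from above) to the end of its turn to reset it. Only then push the spring-loaded run lever down to mid-travel, arm level between the two gauge pins and never down to its bottom stop, and finish while holding it there: the program ends with the robot still keeping the lever pressed. Do not disturb the beaker, bottle and jar.

Things in the scene. Friction and masses are not known exactly. Their poses are not given: they have to be found in the camera images.
- stop_base: Stop station: grey enclosure 100 x 100 mm, 65 mm tall, fixed to the bench, with a steel collar on top carrying a round black mushroom button 46 mm across, whose flat top is 97 mm above the bench when up. Origin under the enclosure's centre, on the button's axis.
- stop_wing (a point): Centre of the wing on the mushroom button: an upright bar 40 mm long, 14 mm thick, 20 mm tall, standing on the button's flat top (97 to 117 mm above the bench). This point is 107 mm above the bench when the button is up. x axis along the wing's 40 mm, z up; it turns and sinks with the button. A white dash marks the +x end.
- stop_head (a joint): Travel of the mushroom button in m: 0 up, 0.008 fully down. A spring pushes it up: 3 N to start it, 7 N to hold it fully down. It does not latch: let go, it springs back up. Pushing down on the wing's top works it.
- stop_knob (a joint): Turn of the mushroom button with its wing in rad: starts at 0 to 0.15 (tripped), grows clockwise seen from above, end stop at 1.0 (reset). Light friction (0.05 N m); it stays where it is left, and turns whether the button is up or down.
- run_base: Run station: grey base plate 190 x 100 mm, 18 mm thick, fixed to the bench; origin under its centre, x along its length. Steel pivot bracket (108 mm tall, 50 long, 34 wide) at x = +60 mm. At x = -10, y = +30 mm stands a gauge plate, 24 mm long, 4 thick, top at 126 mm, with two 4 mm steel pins at 77.5 and 102.5 mm height; the level lever arm lies half-way between them.
- run_pivot (a point): Pivot of the run lever, 90 mm above the bench, in the bracket. Its x axis is level and points away from the handle (the lever extends towards -x), its y axis is the pivot axis, z up. It does not move with the lever.
- run_handle (a point): Centre of the lever's black round cross handle, 24 mm in diameter, 70 mm long, parallel to the pivot axis, at the end of a flat steel arm (14 mm wide, 10 thick), 130 mm from the pivot. Its height above the bench: 126 mm at rest (arm sloping up), 90 mm with the arm level, 54 mm at the bottom stop. The space over and around it is open.
- run_lever (a joint): Angle of the run lever in rad: 0 at rest (up), 0.28 with the arm level, 0.56 at the bottom stop; grows as the handle is pushed down. The arm is between the pins from 0.20 to 0.36. A spring lifts it back when let go: pushing at the handle takes about 2 N to start, 5 to 6 N at level, 10 N at the bottom.
- beaker: Glass beaker, 68 mm across, 90 mm tall, standing loose; origin under its centre. Leave alone.
- reagent: Amber glass bottle, 64 mm across, 150 mm tall, standing loose; origin under its centre. Leave alone.
- jar: Glass jar with white cap, 68 mm across, 85 mm tall, standing loose; origin under its centre. Leave alone.
Things that resemble listed ones, but are neither listed nor needed, are in the scene too. Leave any red look-alike of the run_base alone.

How it is judged:
On the way, in this order (a step that is already met when the one before it is completed fails the run):
1. the mushroom button is pressed fully down, still tripped (value of joint stop_head above 0.0065 m and value of joint stop_knob below 0.5 rad), for 0.1 s.
2. the button is up again and twisted clockwise to reset (value of joint stop_head below 0.003 m and value of joint stop_knob above 0.85 rad), for 0.2 s.
At the end, for the whole second after the job is handed in: The run lever's arm is between the gauge pins (joint 0.20 to 0.36 rad of 0.56), kept there and at rest by the robot, which presses on the lever with more than 2 N; the stop button is up (less than 3 mm down) and still reset (turned 0.85 rad or more of 1.0) (all of step 2 and value of joint run_lever between 0.2 and 0.36 rad and velocity of joint run_lever between -0.1 and 0.1 rad/s and (contact force between run_lever and the fingers above 2 N or contact force between run_lever and the arm above 2 N)); the arm keeps its last pose, push and grip.
It fails at once if the run lever is pushed down before the stop is reset (value of joint run_lever above 0.12 rad and value of joint stop_knob below 0.8 rad).
It fails at once if the run lever is pushed to its bottom stop (value of joint run_lever above 0.53 rad).
It fails at once if the beaker is pushed away or tipped (distance of beaker from where it was at the start of the episode above 0.03 m or angle between beaker's own z axis and vertical above 0.3 rad).
It fails at once if the reagent is pushed away or tipped (distance of reagent from where it was at the start of the episode above 0.03 m or angle between reagent's own z axis and vertical above 0.3 rad).
It fails at once if the jar is pushed away or tipped (distance of jar from where it was at the start of the episode above 0.03 m or angle between jar's own z axis and vertical above 0.3 rad).
It also fails if it takes over 48 s, if anything falls off the work surface, if the arm or the gripper's body presses on something with over 40 N, if the wrist force passes 120 N, or if a joint passes its speed limit or range.

## Working session

There is one attempt and no reset: what is moved stays moved. The work goes in short steps, Python scripts to look and compute and a tool call to move; the robot and the scene stay as the last step left them, time stands still between calls to the robot, and variables do not carry over. Pictures are saved under pics/ and viewed, and the job is handed in when it is done.

Besides the shell and the picture viewer there is one more tool, called after "Emit:" as a command line: name --argument value ..., lists and objects as JSON in quotes. jog_arm: Moves the arm, as the interface text tells. Its arguments: {"type":"object","properties":{"series":{"type":"array","items":{"type":"array","items":{"type":"array","items":{"type":"number"}}}}},"required":["series"]}

```bash
mkdir -p pics; ls; cat > a.py <<'E'
from plant import r
import cv2,numpy as np
def snap(n,f):
    p,d=r.snapshot(n); cv2.imwrite('pics/'+f+'.png',p[:,:,::-1]); np.savez('pics/'+f+'.npz',p=p,d=d,**{k:np.array(v) for k,v in r.camera_params(n).items()}); return p,d
E
python3 - <<'E'
from a import *
print(r.read_state())
for n in("top","scene"):
    snap(n,n+'1'); print(r.camera_params(n))
E
```

```text
pics
{'time': 0.0, 'joint_pos': array([-1.27169897,  0.31174083,  0.01400487,  1.51311368, -0.00441959,
        1.3191946 , -0.02723183]), 'qvel': array([-6.20826773e-05, -6.31435054e-04, -7.86026096e-04,  1.89158167e-03,
       -1.49138467e-03, -1.21185622e-05, -2.31368751e-03]), 'tau': array([-3.87577784e-04, -3.79918206e+01,  1.45660546e-01, -2.30592728e+01,
        1.22853118e-02,  1.35171792e-02, -9.55275709e-06]), 'ee_pos': array([0.18358239, 0.51770468, 0.24918987]), 'tcp_rot': array([-1.64282170e-04,  1.69561566e-01,  9.85518850e-01, -1.20156874e-03]), 'wrist_force': array([-0.30417933,  0.31537832, -0.32800724]), 'wrist_torque': array([ 2.75665243e-02, -3.75316195e-02, -5.67159861e-06]), 'finger_gap': 1.0025530536397889}
{'fx': 437.8979345576516, 'fy': 437.8979345576516, 'cx': 314.9813170508583, 'cy': 243.54672727054563, 'k1': -0.04819705444490165, 'R': array([[ 0.01685428, -0.99961621, -0.02198554],
       [-0.99604311, -0.01486695, -0.08761904],
       [ 0.08725855,  0.0233753 , -0.99591141]]), 't': array([0.0809904 , 0.61044961, 0.99250031])}
{'fx': 449.2534130651019, 'fy': 449.2534130651019, 'cx': 309.29876402922497, 'cy': 237.5647819166477, 'k1': -0.01930003469914402, 'R': array([[-0.28879948,  0.95734821,  0.00890297],
       [ 0.69039215,  0.21469248, -0.69084428],
       [-0.66328994, -0.19336893, -0.72294876]]), 't': array([ 0.10150176, -0.36585776,  1.51816376])}
```

View pics/top1.png

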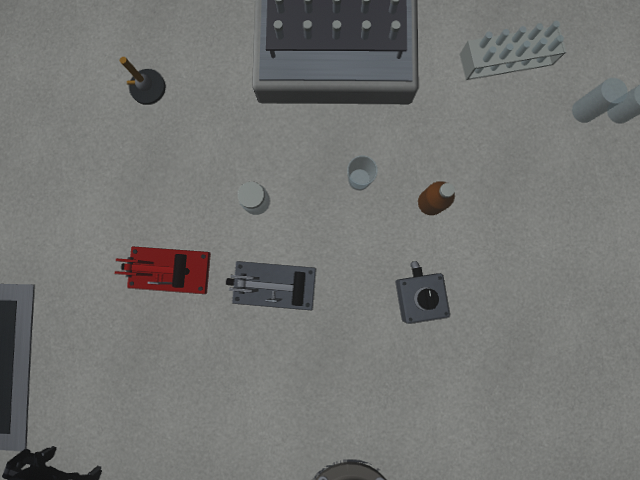

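View pics/scene1.png

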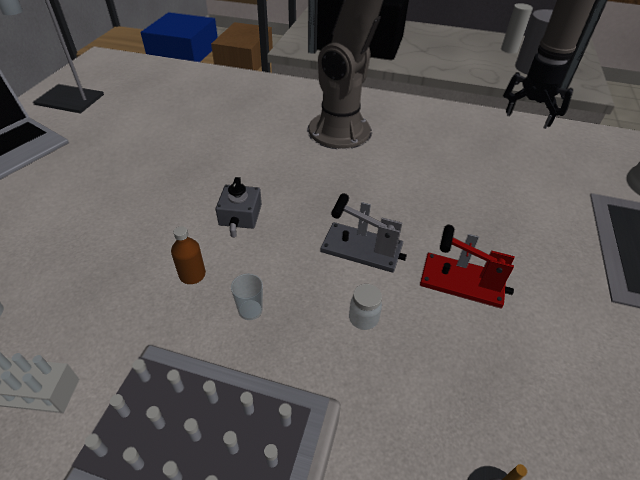

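The top view shows the stop station at about (425,298), the grey run station at (273,286) with its handle at (298,288), and the red look-alike at (168,270). I'll zoom in next.

```bash
cat >> a.py <<'E'
def ray(f,u,v,z):
    "pixel -> world on plane z"
    q=np.load('pics/'+f+'.npz'); K=np.array([[q['fx'],0,q['cx']],[0,q['fy'],q['cy']],[0,0,1.]])
    p=cv2.undistortPoints(np.array([[[u,v]]],float),K,np.array([q['k1'],0,0,0.]))[0,0]
    d=q['R'].T@np.array([p[0],p[1],1]); c=-q['R'].T@q['t']
    return c+d*(z-c[2])/d[2]
E
python3 - <<'E'
from a import *
q=np.load('pics/top1.npz')['p'][:,:,::-1]
a=cv2.resize(q[245:335,385:465],(640,720),interpolation=cv2.INTER_CUBIC)[:600]
b=cv2.resize(q[250:322,220:320],(800,576),interpolation=cv2.INTER_CUBIC)
cv2.imwrite('pics/za.png',a);cv2.imwrite('pics/zb.png',b)
s=np.load('pics/scene1.npz')['p'][:,:,::-1]
cv2.imwrite('pics/zc.png',cv2.resize(s[165:275,200:420],(800,400),interpolation=cv2.INTER_CUBIC))
E
```

```text
(no output)
```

View pics/za.png

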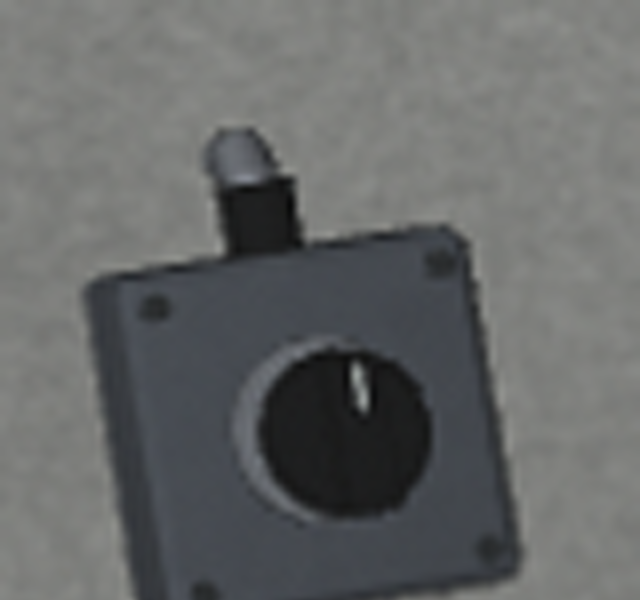

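View pics/zb.png

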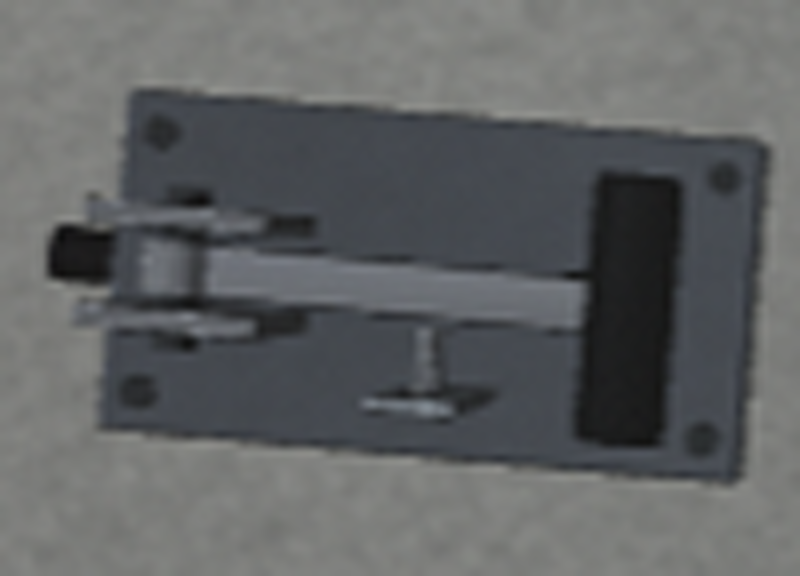

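View pics/zc.png

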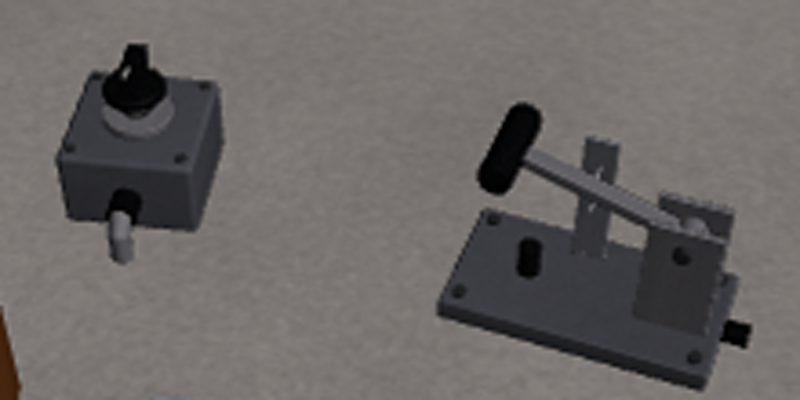

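```bash
python3 - <<'E'
from a import *
np.set_printoptions(precision=4,suppress=True)
f='top1'
za=lambda x,y:(385+x/8,245+y/8); zb=lambda x,y:(220+x/8,250+y/8)
for n,p,z in [('disc',za(345,432),.097),('dash',za(360,385),.117),('dashA',za(355,362),.117),('dashB',za(364,410),.117),('boxTL',za(120,283),.065),('boxTR',za(463,232),.065),('boxBR',za(520,575),.065),
 ('hand',zb(630,308),.126),('hand1',zb(640,180),.126),('hand2',zb(620,440),.126),
 ('pTL',zb(135,92),.018),('pTR',zb(767,143),.018),('pBR',zb(738,482),.018),('pBL',zb(100,430),.018),
 ('beaker',(360,180),.0),('bott',(432,203),0.0),('jar',(256,203),0)]:
    print(n,ray(f,*p,z))
E
```

```text
disc [ 0.4873 -0.1555  0.097 ]
dash [ 0.5004 -0.1548  0.117 ]
dashA [ 0.5063 -0.1535  0.117 ]
dashB [ 0.4938 -0.1558  0.117 ]
boxTL [ 0.5265 -0.1006  0.065 ]
boxTR [ 0.542  -0.1961  0.065 ]
boxBR [ 0.4476 -0.2113  0.065 ]
hand [0.5057 0.1207 0.126 ]
hand1 [0.5391 0.1187 0.126 ]
hand2 [0.4715 0.1226 0.126 ]
pTL [0.5647 0.2743 0.018 ]
pTR [0.5528 0.0879 0.018 ]
pBR [0.4543 0.0946 0.018 ]
pBL [0.4657 0.2815 0.018 ]
beaker [ 0.7676 -0.0151  0.    ]
bott [ 0.7137 -0.1888  0.    ]
jar [0.708  0.2359 0.    ]
```

```bash
cat >> a.py <<'E'
from scipy.spatial.transform import Rotation as Ro
def plan(pos,jaw_deg):
    "shift/turn in tool axes to a downward pose with jaw y at jaw_deg (world yaw)"
    s=r.read_state(); w,x,y,z=s['tcp_rot']; R=Ro.from_quat([x,y,z,w])
    a=np.radians(jaw_deg); Y=np.array([np.cos(a),np.sin(a),0]); Z=np.array([0,0,-1.]); T=Ro.from_matrix(np.c_[np.cross(Y,Z),Y,Z])
    print('ee',s['ee_pos'],'t',s['time'],'F',s['wrist_force'],'gap',s['finger_gap'],'jawyaw',np.degrees(np.arctan2(*R.as_matrix()[[1,0],1])))
    print('shift',R.inv().apply(np.array(pos)-s['ee_pos']).round(4),'turn',(R.inv()*T).as_rotvec().round(3))
np.set_printoptions(precision=4,suppress=True)
E
python3 -c "
from a import *
plan([.487,-.156,.25],98)"
```

```text
ee [0.1836 0.5178 0.2493] t 0.1 F [ 0.1974 -0.3311 -0.1529] gap 0.9979592822440826 jawyaw 70.47982835700249
shift [-0.5111 -0.5337  0.0005] turn [-0.002 -0.    -0.48 ]
```

Emit:
jog_arm --series '[[[-0.13,-0.13,0,0,0,-0.12,-1],[-0.13,-0.13,0,0,0,-0.12,-1],[-0.13,-0.13,0,0,0,-0.12,-1],[-0.13,-0.13,0,0,0,-0.12,-1],[-0.26,-0.27,0,0,0,-0.24,-1],[-0.26,-0.27,0,0,0,-0.24,-1],[-0.26,-0.27,0,0,0,-0.24,-1],[-0.26,-0.27,0,0,0,-0.24,-1],[-0.38,-0.4,0,0,0,-0.36,-1],[-0.38,-0.4,0,0,0,-0.36,-1],[-0.38,-0.4,0,0,0,-0.36,-1],[-0.38,-0.4,0,0,0,-0.36,-1],[-0.511,-0.534,0,0,0,-0.48,-1],[-0.511,-0.534,0,0,0,-0.48,-1],[-0.511,-0.534,0,0,0,-0.48,-1],[-0.511,-0.534,0,0,0,-0.48,-1],[-0.511,-0.534,0,0,0,-0.48,-1],[-0.511,-0.534,0,0,0,-0.48,-1]]]'

```text
time: 1.9
ee_pos: [0.4864, -0.1567, 0.2495]
tcp_rot: [-0.001, -0.068, 0.998, -0.0]
wrist_force: [-0.2, 1.5, 1.1]
finger_gap: 0.997
```

```bash
python3 -c "
from a import *
plan([.487,-.156,.25],98)
snap('wrist','w1')"
```

```text
ee [ 0.4864 -0.1567  0.2495] t 1.9 F [-0.1911  1.5098  1.1125] gap 0.9972859698088491 jawyaw 97.79840581233738
shift [-0.0007  0.0006 -0.0005] turn [ 0.    -0.002 -0.004]
```

View pics/w1.png

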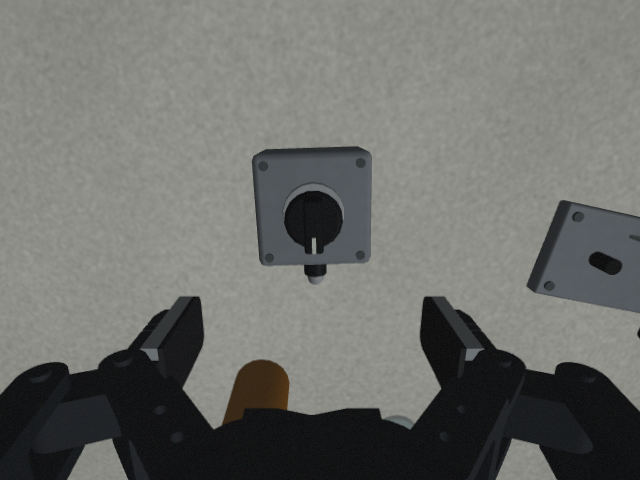

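The wrist view shows the button at (313,217) with its dash at about (314,246), and the wing runs nearly vertical in the image. I'll stretch the contrast to get its yaw.

```bash
python3 - <<'E'
from a import *
p=np.load('pics/w1.npz')['p']
c=p[175:275,263:363].astype(float)
c=np.clip((c-10)*5,0,255).astype(np.uint8)[:,:,::-1]
cv2.imwrite('pics/w1z.png',cv2.resize(c,(600,600),interpolation=cv2.INTER_CUBIC))
E
```

```text
(no output)
```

View pics/w1z.png

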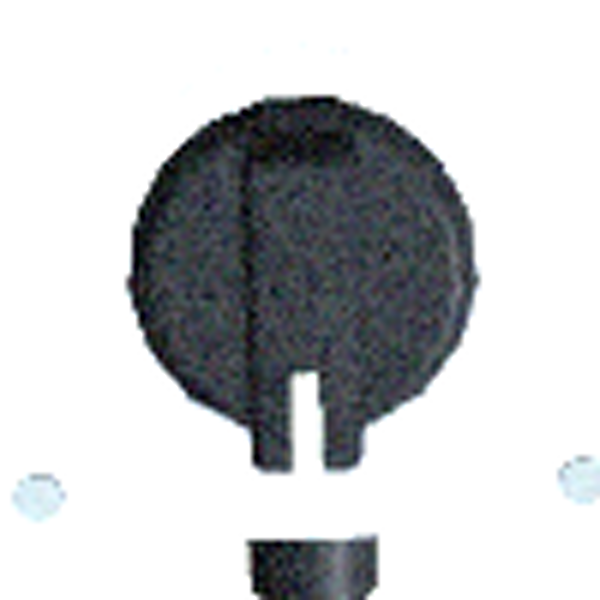

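```bash
python3 - <<'E'
from a import *
w=lambda x,y:ray('w1',263+x/6,175+y/6,.117)
a,b=w(302,165),w(309,470); print(a,b,(a+b)/2,np.degrees(np.arctan2(*(b-a)[[1,0]])))
a,b=w(250,165),w(258,470); print('left',np.degrees(np.arctan2(*(b-a)[[1,0]])))
a,b=w(305,370),w(309,470); print('dash',np.degrees(np.arctan2(*(b-a)[[1,0]])))
print(ray('w1',263+303/6,175+272/6,.097))
plan([.4865,-.1555,.15],98)
E
```

```text
[ 0.4667 -0.1561  0.117 ] [ 0.5042 -0.15    0.117 ] [ 0.4855 -0.153   0.117 ] 9.291236997723486
left 9.098738446866326
dash 10.212912379537514
[ 0.4846 -0.1533  0.097 ]
ee [ 0.4865 -0.1549  0.2496] t 1.95 F [-0.8534  0.7894  0.1346] gap 0.9974407045541223 jawyaw 97.97865511243432
shift [-0.     -0.0007  0.0996] turn [ 0.001 -0.002 -0.   ]
```

Emit:
jog_arm --series '[[[0,0.001,0.05,0,0,-0.02,-1],[0,0.001,0.09,0,0,-0.02,-0.3],[0,0.001,0.12,0,0,-0.02,0.2],[0,0.001,0.12,0,0,-0.02,0.2],[0,0.001,0.12,0,0,-0.02,0.2],[0,0.001,0.12,0,0,-0.02,0.2]]]'

```text
time: 2.55
ee_pos: [0.4885, -0.1544, 0.1325]
tcp_rot: [0.002, -0.08, 0.997, -0.0]
wrist_force: [-0.2, 0.5, 0.6]
finger_gap: 0.4
```

```bash
python3 -c "
from a import *
plan([.486,-.1545,.12],99.3)
snap('wrist','w2')"
```

```text
ee [ 0.4885 -0.1544  0.1325] t 2.55 F [-0.1794  0.4889  0.6469] gap 0.40011698112707145 jawyaw 99.21694062555478
shift [0.0025 0.0003 0.0125] turn [-0.001  0.004 -0.001]
```

View pics/w2.png

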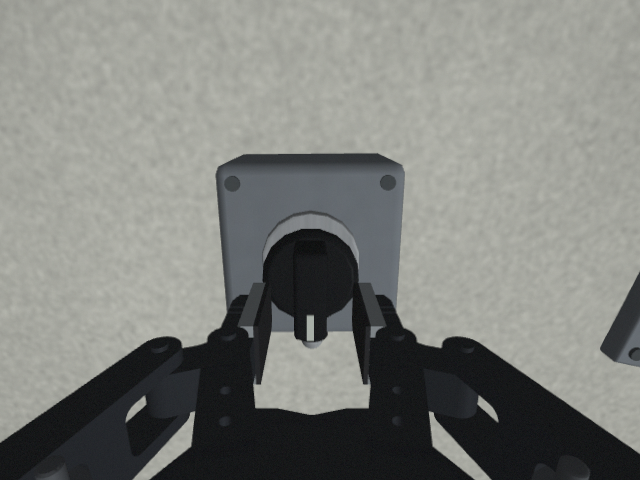

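The wing sits centred between the pads, with the dash at (311,326). I'll lower a bit and grip.

Emit:
jog_arm --series '[[[0.002,0,0.008,0,0,0,0.2],[0.002,0,0.008,0,0,0,0.5],[0.002,0,0.008,0,0,0,1],[0.002,0,0.008,0,0,0,1],[0.002,0,0.008,0,0,0,1],[0.002,0,0.008,0,0,0,1],[0.002,0,0.008,0,0,0,1]]]'

```text
time: 3.3
ee_pos: [0.4847, -0.1556, 0.1224]
tcp_rot: [-0.0, -0.079, 0.997, -0.0]
wrist_force: [-1.9, -1.4, 2.0]
finger_gap: 0.145
```

```bash
python3 -c "
from a import *
plan([.486,-.1545,.12],99.3)
snap('wrist','w3')"
```

```text
ee [ 0.4847 -0.1556  0.1224] t 3.3 F [-1.8973 -1.4073  2.0114] gap 0.14453695611955367 jawyaw 99.10222281744264
shift [-0.0014  0.0009  0.0024] turn [-0.001 -0.    -0.003]
```

View pics/w3.png

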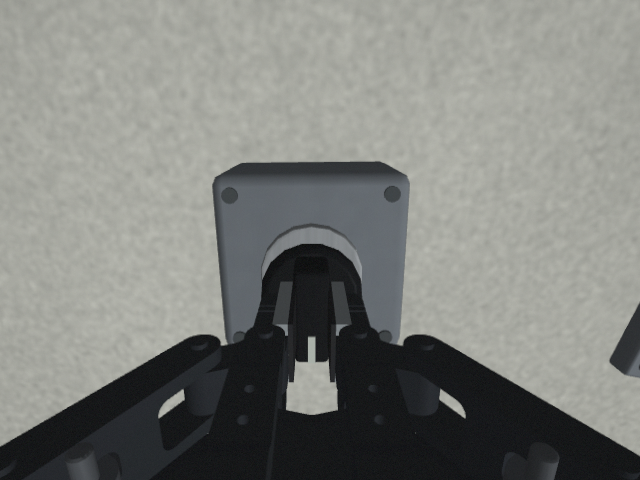

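The wing is gripped (gap 12 mm against a 14 mm wing). Pressing down now.

Emit:
jog_arm --series '[[[0,0,0.003,0,0,0,1],[0,0,0.006,0,0,0,1],[0,0,0.008,0,0,0,1],[0,0,0.008,0,0,0,1],[0,0,0.008,0,0,0,1]]]'

```text
time: 3.85
ee_pos: [0.4847, -0.1556, 0.1146]
tcp_rot: [-0.0, -0.079, 0.997, -0.0]
wrist_force: [-3.5, -1.8, 6.5]
finger_gap: 0.146
```

Emit:
jog_arm --series '[[[0,0,0.001,0,0,0,1],[0,0,0.002,0,0,0,1],[0,0,0.002,0,0,0,1],[0,0,0.002,0,0,0,1]]]'

```text
time: 4.25
ee_pos: [0.4848, -0.1556, 0.1144]
tcp_rot: [0.0, -0.079, 0.997, 0.0]
wrist_force: [-7.3, -0.5, 17.4]
finger_gap: 0.14
```

The button bottomed: force rose to 17 N with no further travel. Now up, then twist.

Emit:
jog_arm --series '[[[0,0,-0.005,0,0,0,1],[0,0,-0.01,0,0,0,1],[0,0,-0.01,0,0,0,1],[0,0,-0.01,0,0,0,1]]]'

```text
time: 4.65
ee_pos: [0.4847, -0.1555, 0.1221]
tcp_rot: [-0.0, -0.079, 0.997, -0.0]
wrist_force: [-1.8, -2.4, 2.3]
finger_gap: 0.142
```

```bash
python3 -c "
from a import *
s=r.read_state();print(s)"
```

```text
{'time': 4.65, 'joint_pos': array([-0.2501,  0.3962,  0.6786,  1.8257, -0.2874,  1.0198,  2.2727]), 'qvel': array([ 0.0019,  0.0019, -0.0012, -0.0021, -0.0021,  0.0028,  0.0011]), 'tau': array([ -1.9359, -32.442 ,   3.549 , -19.4068,  -1.1695,  -0.0584,
        -0.0228]), 'ee_pos': array([ 0.4847, -0.1555,  0.1221]), 'tcp_rot': array([-0.0001, -0.0794,  0.9968, -0.0004]), 'wrist_force': array([-1.7886, -2.3735,  2.2551]), 'wrist_torque': array([-0.7   ,  0.4566,  0.0673]), 'finger_gap': 0.141872644668739}
```

Emit:
jog_arm --series '[[[0,0,0,0,0,0.12,1],[0,0,0,0,0,0.24,1],[0,0,0,0,0,0.36,1],[0,0,0,0,0,0.48,1],[0,0,0,0,0,0.6,1],[0,0,0,0,0,0.7,1],[0,0,0,0,0,0.8,1],[0,0,0,0,0,0.85,1],[0,0,0,0,0,0.85,1],[0,0,0,0,0,0.85,1]]]'

```text
time: 5.65
ee_pos: [0.4851, -0.1546, 0.1221]
tcp_rot: [-0.0, 0.338, 0.941, 0.0]
wrist_force: [-1.2, -1.2, 2.5]
finger_gap: 0.148
```

```bash
python3 -c "
from a import *
plan([.486,-.1545,.12],99.3)
print(r.read_state()['wrist_torque'])"
```

```text
ee [ 0.4851 -0.1546  0.1221] t 5.65 F [-1.1858 -1.2452  2.5323] gap 0.1476927474569846 jawyaw 50.497709255019686
shift [-0.0007  0.0007  0.0021] turn [ 0.    -0.    -0.852]
[-0.2997  0.2555 -0.0236]
```

Emit:
jog_arm --series '[[[0,0,0,0,0,0.05,1],[0,0,0,0,0,0.1,1],[0,0,0,0,0,0.13,1],[0,0,0,0,0,0.15,1],[0,0,0,0,0,0.15,1],[0,0,0,0,0,0.15,1]]]'

```text
time: 6.25
ee_pos: [0.4852, -0.1545, 0.1223]
tcp_rot: [0.0, 0.408, 0.913, 0.0]
wrist_force: [-1.3, -1.1, 2.2]
finger_gap: 0.144
```

```bash
python3 -c "
from a import *
plan([.486,-.1545,.12],99.3)
print(r.read_state()['wrist_torque'])"
```

```text
ee [ 0.4852 -0.1545  0.1223] t 6.25 F [-1.3012 -1.1178  2.1743] gap 0.14371707075112755 jawyaw 41.89069051562889
shift [-0.0005  0.0006  0.0023] turn [ 0.001  0.    -1.002]
[0.0026 0.0705 0.0941]
```

Emit:
jog_arm --series '[[[0,0,0,0,0,0.04,1],[0,0,0,0,0,0.08,1],[0,0,0,0,0,0.08,1],[0,0,0,0,0,0.08,1]]]'

```text
time: 6.65
ee_pos: [0.4852, -0.1545, 0.1223]
tcp_rot: [0.0, 0.442, 0.897, -0.0]
wrist_force: [-1.0, -1.7, 3.2]
finger_gap: 0.142
```

```bash
python3 -c "
from a import *
plan([.486,-.1545,.12],99.3)
print(r.read_state()['wrist_torque'])"
```

```text
ee [ 0.4852 -0.1545  0.1223] t 6.65 F [-0.991  -1.7464  3.2404] gap 0.14169795910175725 jawyaw 37.48160719644873
shift [-0.0005  0.0006  0.0023] turn [-0.     0.    -1.079]
[-0.1395  0.0602  1.1143]
```

Torque jumped to 1.1 N m, so the knob is at its end stop. Relax, release, rise.

Emit:
jog_arm --series '[[[0,0,0,0,0,-0.05,1],[0,0,0,0,0,-0.05,0.5],[0,0,0,0,0,-0.05,0.3],[0,0,0,0,0,-0.05,0.2],[0,0,0,0,0,-0.05,0.2],[0,0,0,0,0,-0.05,0.2],[0,0,-0.03,0,0,-0.05,0.2],[0,0,-0.08,0,0,-0.05,0.2],[0,0,-0.13,0,0,-0.05,0.2],[0,0,-0.13,0,0,-0.05,0.2]]]'

```text
time: 7.65
ee_pos: [0.4886, -0.1577, 0.2591]
tcp_rot: [0.007, 0.422, 0.907, 0.001]
wrist_force: [-0.2, -0.5, 0.1]
finger_gap: 0.402
```

```bash
python3 - <<'E'
from a import *
snap('wrist','w4')
p,d=snap('top','top4')
p=np.load('pics/w4.npz')['p']
cv2.imwrite('pics/w4b.png',np.clip((p[:,:,::-1].astype(float)-8)*4,0,255))
plan([.505,.1165,.20],0)
E
```

```text
ee [ 0.4856 -0.1553  0.2536] t 7.75 F [-0.2417 -0.7647  0.1281] gap 0.4040578586656336 jawyaw 40.102799491963324
shift [0.1955 0.1898 0.0537] turn [0.003 0.001 0.7  ][ WARN:0@1.570] global loadsave.cpp:1063 imwrite_ Unsupported depth image for selected encoder is fallbacked to CV_8U.
```

View pics/w4b.png

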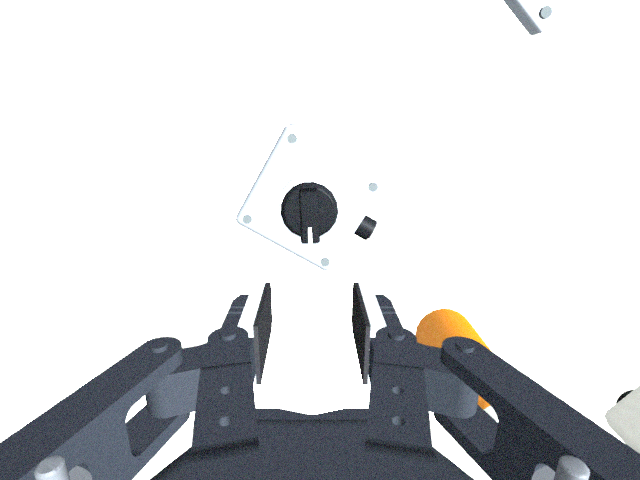

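The wing reads about −48° world yaw against +9.3° before, so it has turned about 1.0 rad clockwise and is reset, with the button up. Next, shut the gripper and move over the lever handle.

Emit:
jog_arm --series '[[[0.04,0.04,0,0,0,0.12,1],[0.07,0.07,0,0,0,0.24,1],[0.1,0.1,0,0,0,0.36,1],[0.13,0.13,0,0,0,0.48,1],[0.16,0.16,0,0,0,0.6,1],[0.195,0.19,0.02,0,0,0.7,1],[0.195,0.19,0.05,0,0,0.7,1],[0.195,0.19,0.05,0,0,0.7,1],[0.195,0.19,0.05,0,0,0.7,1],[0.195,0.19,0.05,0,0,0.7,1]]]'

```text
time: 8.75
ee_pos: [0.5052, 0.1145, 0.2034]
tcp_rot: [0.001, 0.708, 0.706, 0.0]
wrist_force: [0.7, -0.8, -0.2]
finger_gap: 0.006
```

```bash
python3 - <<'E'
from a import *
plan([.505,.1165,.20],0)
snap('wrist','w5')
E
```

```text
ee [0.5052 0.1145 0.2034] t 8.75 F [ 0.7459 -0.7699 -0.1731] gap 0.0061824005404250626 jawyaw -0.20251022051919712
shift [ 0.002  -0.0002  0.0034] turn [ 0.002  0.    -0.004]
```

View pics/w5.png

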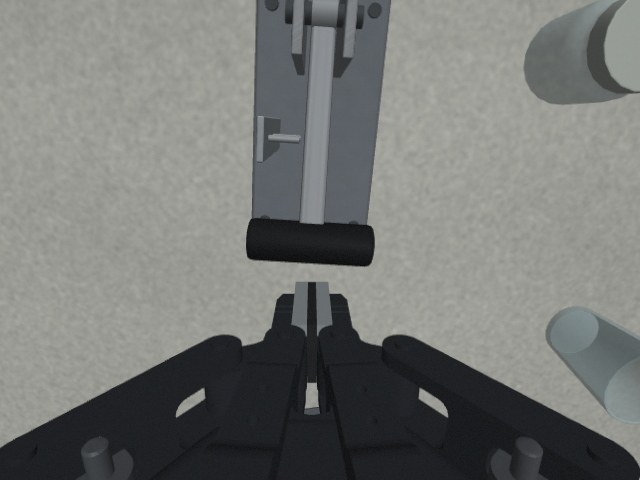

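The handle is at (311,242), centred laterally under the shut fingers. I'll check its position and move to just above it.

```bash
python3 - <<'E'
from a import *
print(ray('w5',311,242,.130), ray('w5',311,242,.126))
plan([.505,.117,.165],0)
E
```

```text
[0.5045 0.1232 0.13  ] [0.5044 0.1219 0.126 ]
ee [0.5055 0.1147 0.2037] t 8.8 F [-0.5896  0.5484 -0.477 ] gap -0.001211828663100436 jawyaw -0.19042287152149384
shift [ 0.0023 -0.0006  0.0387] turn [ 0.002 -0.    -0.003]
```

Emit:
jog_arm --series '[[[0.002,0,0.02,0,0,0,1],[0.002,0,0.035,0,0,0,1],[0.002,0,0.035,0,0,0,1],[0.002,0,0.035,0,0,0,1],[0.002,0,0.035,0,0,0,1]]]'

```text
time: 9.3
ee_pos: [0.5052, 0.1182, 0.1682]
tcp_rot: [0.0, 0.707, 0.707, 0.001]
wrist_force: [-0.4, 0.7, -1.3]
finger_gap: 0.002
```

Emit:
jog_arm --series '[[[0,0,0.005,0,0,0,1],[0,0,0.009,0,0,0,1],[0,0,0.012,0,0,0,1],[0,0,0.015,0,0,0,1],[0,0,0.018,0,0,0,1],[0,0,0.021,0,0,0,1],[0,0,0.024,0,0,0,1],[0,0,0.027,0,0,0,1],[0,0,0.03,0,0,0,1],[0,0,0.033,0,0,0,1],[0,0,0.035,0,0,0,1],[0,0,0.035,0,0,0,1]]]'

```text
time: 10.5
ee_pos: [0.5048, 0.1182, 0.1322]
tcp_rot: [0.0, 0.707, 0.707, -0.0]
wrist_force: [0.7, -3.5, 5.1]
finger_gap: 0.009
```

```bash
python3 - <<'E'
from a import *
plan([.505,.1165,.121],0)
p,d=snap('scene','s6')
cv2.imwrite('pics/s6z.png',cv2.resize(p[165:275,310:420,::-1],(600,600),interpolation=cv2.INTER_CUBIC))
E
```

```text
ee [0.5048 0.1182 0.1322] t 10.5 F [ 0.7263 -3.4869  5.1489] gap 0.008505633030857307 jawyaw -0.013281763046229089
shift [-0.0017  0.0002  0.0112] turn [ 0.  0. -0.]
```

View pics/s6z.png

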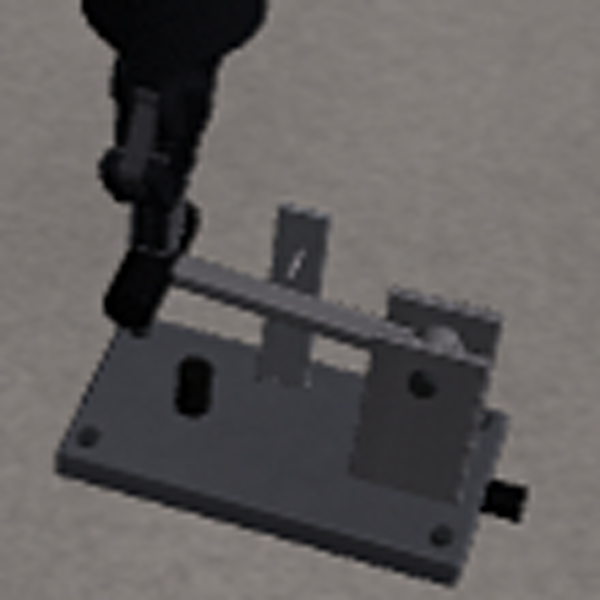

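The arm is on the handle with 5 N, and the lever is about 0.18 rad down. The upper pin shows at (296,262). 11 mm more to level.

Emit:
jog_arm --series '[[[0,0,0.002,0,0,0,1],[-0.001,0,0.005,0,0,0,1],[-0.001,0,0.008,0,0,0,1],[-0.002,0,0.01,0,0,0,1],[-0.002,0,0.011,0,0,0,1],[-0.002,0,0.011,0,0,0,1],[-0.002,0,0.011,0,0,0,1],[-0.002,0,0.011,0,0,0,1]]]'

```text
time: 11.35
ee_pos: [0.5047, 0.1171, 0.1214]
tcp_rot: [-0.0, 0.707, 0.707, 0.0]
wrist_force: [0.8, -0.6, 4.8]
finger_gap: -0.002
```

```bash
python3 - <<'E'
from a import *
plan([.505,.1165,.121],0)
p,d=snap('scene','s7')
cv2.imwrite('pics/s7z.png',cv2.resize(p[165:275,310:420,::-1],(600,600),interpolation=cv2.INTER_CUBIC))
snap('wrist','w7')
p,d=snap('top','top7')
cv2.imwrite('pics/t7z.png',cv2.resize(p[150:330,220:460,::-1],(800,600),interpolation=cv2.INTER_CUBIC))
E
```

```text
ee [0.5047 0.1171 0.1214] t 11.35 F [ 0.7755 -0.632   4.7779] gap -0.0023002321912375927 jawyaw 0.031130448864843084
shift [-0.0006  0.0003  0.0004] turn [ 0.    -0.001  0.001]
```

View pics/s7z.png

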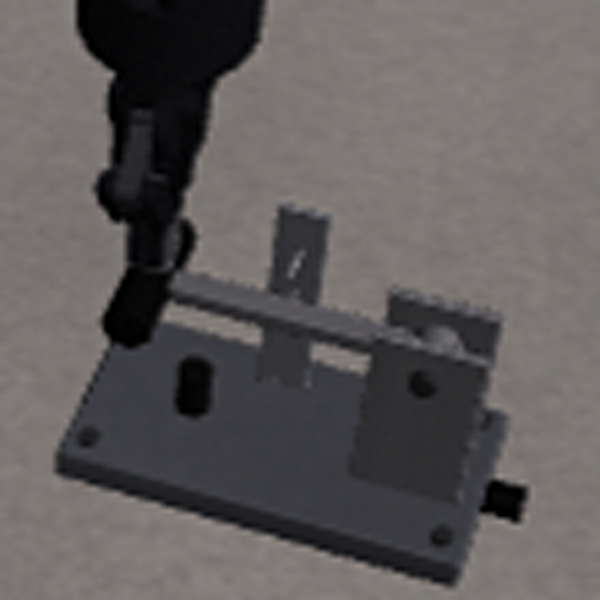

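View pics/t7z.png

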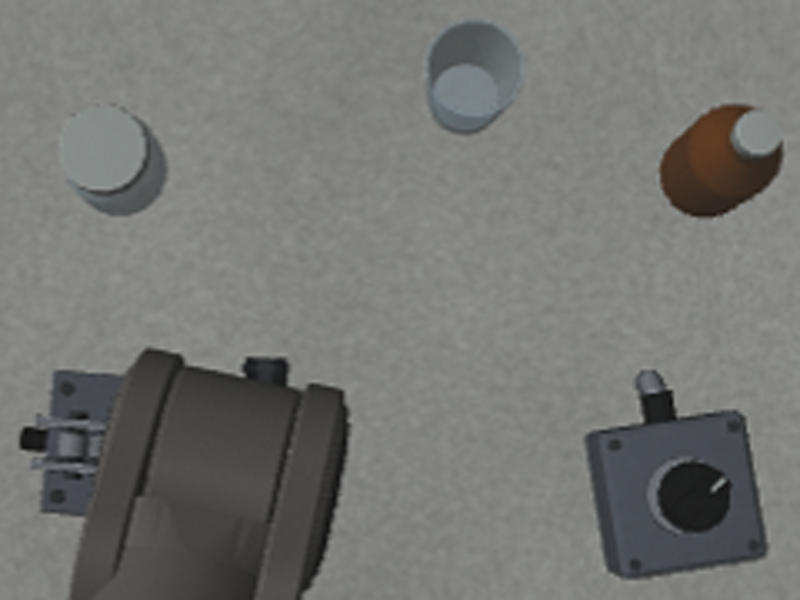

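View pics/w7.png

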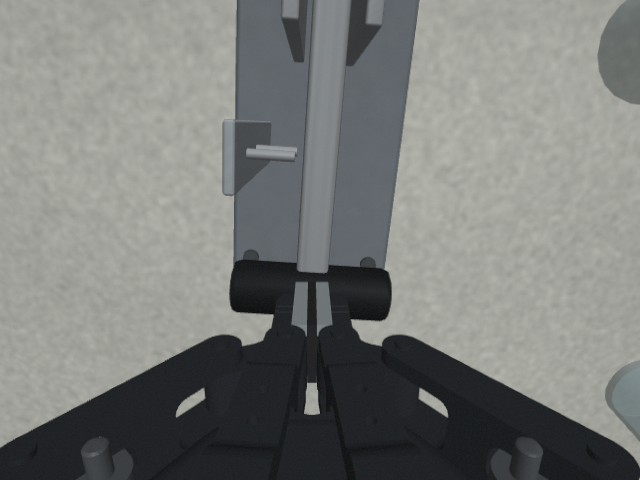

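Arm edge slope in the scene picture (0.29) matches the base plate edge (0.29), so the lever is level. The top view shows the wing turned to about −50°, and the beaker, bottle and jar still standing. Handing in.

Emit:
jog_arm --series '[[[0,0,0,0,0,0,1],[0,0,0,0,0,0,1],[0,0,0,0,0,0,1]]]'

```text
time: 11.8
ee_pos: [0.5047, 0.1171, 0.1214]
tcp_rot: [-0.0, 0.707, 0.707, 0.0]
wrist_force: [1.6, -0.0, 3.8]
finger_gap: -0.002
```

```bash
python3 -c "
from a import *
s=r.read_state();print(s['ee_pos'],s['wrist_force'],s['time']);print(r.hand_in())"
```

```text
[0.5047 0.1171 0.1214] [ 1.5941 -0.0126  3.7721] 11.8
the job is handed in; nothing more can be done
None
```

I handed the job in at 11.8 s with the shut fingers still pressing the run lever down at level. Hand-in gives no verdict, so what follows is from my own checks.

- **Stop button:** I gripped the wing and pressed it to its bottom. Force rose to 17 N with no further travel. I then let it back up and twisted it clockwise until torque jumped to about 1.1 N m at the end stop. Pictures put the turn at about 1.0 rad.
- **Run lever:** I pressed the handle down in steps. In the last scene picture the lever arm's slope matches the base plate's (0.29 each). The height of the fingertips puts the handle at about 90 mm, which is level, and it was never near the bottom stop.
- **Pressing force:** the wrist sensor last read 3.8 N upward, having read 4.8 N just before. That is below the expected 5 to 6 N, but the sensor wanders by about 1 N when nothing is touching, and the reading is still above the 2 N needed.
- **Beaker, bottle and jar:** all three are standing in the last top picture and look unmoved. I did not measure their positions again.

No check failed outright. The one that disagreed was the wing centre, where the top and wrist cameras differed by about 3 mm. I used a point between the two, and the grip closed on it well.

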